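# Release a tested car module and trap it as it springs out

## Robot

A 6-joint arm with a two-finger parallel gripper is mounted at the origin on the work surface. World frame = base frame: x ahead of the robot, y to its left, z up, the work surface at z = 0. Lengths are in m, angles in rad, forces in N, time in s.
With the tool pointing down it reaches from about 0.375 to 0.9 m from the base axis. Payload 3.1 kg.
Tool frame: the origin (TCP) lies between the finger pads; the fingertips stand 17 mm ahead of it and the grasp point (between the pads) lies 2 mm behind it; z points along the fingers, y is the line along which they close (so a half turn about z gives the same grasp; the last joint's range is limited). The gripper opens to 85 mm and grips with 20 to 120 N. Pads are 22 mm wide; open, the fingers measure 114 mm over their backs; the gripper's body (76 mm by 85 mm) begins 54 mm behind the grasp point. The pads swing forward as they close: fully open they stand 13 mm farther back than shut.
Start: joints at [0.952, 0.527, 1.433, -0, 1.181, -0.178], TCP at [0.267, 0.565, 0.21] pointing down, gripper open.
Joint ranges: [-3.08, 3.08], [-0.75, 2.2], [0.22, 2.44], [-1.43, 4.57], [0, 2.65], [-2.85, 2.85]. Speed limits (rad/s): [2.79, 2.79, 3.14, 3.14, 3.14, 3.14].

## Interface

Orientations are given as a unit quaternion [x, y, z, w].
In Python, from station import sense, vision, order gives the robot as it stands.
- The arm moves only by the shell command python3 -m crank 'ROWS' [OPENING] [FORCE]. ROWS is JSON, a list of rows, each an object with "dp": the shift along the world's x, y, z in units of 30 mm (1.0 is 30 mm), a list of three; "angular": the turn, a rotation vector about the world's x, y, z in degrees, a list of three. In form: [{"dp": [dx, dy, dz], "angular": [ax, ay, az]}, ...]. A call has 1 to 20 rows; each row shifts and turns the commanded pose from where the row before left it; what a row does not reach is not made up. A row lasts 1/10 s, in which the tool goes at most 50 mm and 8.59 degrees, less where a joint would pass 70% of its speed; a pose out of reach is approached as far as the arm can. A call is refused whole if a number of a shift passes 1 or a number of a turn 8.59, either way. A call with a gripper value outside its range is refused whole. OPENING is the closure, from 0 (fully open) to 1 (shut), set as the call begins (- or left out, the last holds). The fingers move at their own pace and stop on an object; FORCE is the grip in N (left out, the last holds). Time passes only in rows, so rows that do not move let the fingers close. It gives the time, the measured TCP pose, the force, the opening and the grip force at its end, in the units of the state.
- sense(): the state, without advancing time (a new reading comes with each control period).
- vision.snapshot(name): name is "scene" or "top" or "wrist"; returns a dict with "image" (480x640x3 uint8, blue, green, red), "range_z" (480x640 float32, m along the optical axis (not along the pixel's ray), 0 where there is no reading), "mtx" (3x3 intrinsics, pixels), "dist" ([k1, k2, p1, p2, k3] as OpenCV has them; the pictures are not rectified), "pose" (4x4, takes a point from camera to world coordinates); the wrist camera has in their place "mount" (4x4, takes a point from camera to tool coordinates, whose origin is the TCP and whose axes are the flange's). Camera axes: x right, y down, z forward; pixel columns grow to the right and rows downward; lengths in m; the calibration is good to about 2 mm. A picture is of the moment at which its call begins: read the wrist's pose just before it.
- order.sign_off(): hands the job in; it is judged then, once.
The state is a dict: "t": time; "q": joint angles; "qd": joint speeds; "tau": joint torques, N m; "tcp_pos": TCP position; "tool_rot": TCP orientation; "force": force on the tool from outside, world axes, zero at the start; "ft_torque": the same for the moment, N m; "finger_gap": opening from 0.0 (shut) to 1.0 (fully open); "gripper_force": force on a finger pad.
Only numpy, scipy, OpenCV 4.12 (cv2) and the standard library are available. Lean on these libraries where they do the work, as an engineer would, in place of code of your own. Each camera call takes 0.05 s, during which the arm holds its last target. There are 200 camera calls.

## Task

The two-place tester has finished with the control module that has cooling ribs on its lid. With one fingertip press that module's release key (the key in front of it, to its right as seen from the robot) fully down, and have the other finger stop the module as the springs push it out, before it leaves its guide rails. The program finishes while holding, with the key still fully down and the popped module trapped flat on the deck against the finger; nothing is picked up, the smooth-lidded module stays latched, and the other things on and around the tester are left where they are.

Things in the scene. Friction and masses are not known exactly. Their poses are not given: they have to be found in the camera images.
- tester: Two-place tester, fixed: grey case, level aluminium deck 45 mm above the table. Origin at table level, midway across, in the plane of the latched modules' front faces; x to its rear, y to its left seen from the robot. Deck x = -95 to 105 mm, y = -125 to 125; housing 34 mm higher behind. Before the modules the deck is flat but for keys, pawls and small loose connectors (x below -55 mm).
- lane_left (a point): Point on the deck at the middle of the left lane, in the modules' front plane (tester x = 0, y = +70 mm). A latched module lies at x = 0 to 60 mm between two white guide rails (14 mm high, x = 15 to 60 mm, 46 mm apart); behind it a white pin block 31 mm high with two sprung ejector pins.
- lane_right (a point): The same point of the right lane (tester x = 0, y = -40 mm); both lanes are alike.
- ejector_left (a joint): Travel of the left lane's ejector pins towards tester -x: 0 module latched, 0.030 m fully out. They push the module's rear face, 4 N when latched, 2.5 N fully out. Once free (key about 5.5 mm down) the module shoots out at once along -x, and slides right out of the rails unless a finger already stands in its lane.
- ejector_right (a joint): The same for the right lane's ejector.
- ribbed_module: The module to release: dark plastic box 60 mm long (x), 44 wide (y), 22 high, lid with five cooling ribs along x up to 32 mm above the underside, 11 mm plug at the rear; 0.07 to 0.12 kg. Starts latched in either lane. Origin at the underside's centre, 30 mm behind its front face (tester x = +30 mm when latched); axes then as the tester's.
- smooth_module: The other module, latched in the other lane: same box and plug, smooth lid, 28 mm high. It must stay latched. Origin at the underside's centre.
- key_left (a joint): Travel of the left lane's key: 0 up, 0.009 m fully down. Spring 2.3 N at the start, 5.3 N at the bottom, up to 3 N more from the latch. It carries a steel pawl (18 mm wide, 5.5 mm high, tester x = -7 to 0 mm, mid-lane) that holds the module's front and sinks into the deck with the key; let go, it springs up and jams under the module.
- key_right (a joint): The same for the right lane's release key.
- key_left_top (a point): Centre of the top of the left lane's key, a black pad 28 (x) by 26 mm (y): 20 mm above the deck when up, 11 mm when down, in a bezel 36 x 34 x 5 mm. It lies 25 mm before the modules' front plane and 50 mm right of its lane's middle (tester x = -25, y = +20 mm). A finger level with the pressing one then reaches well below the module's top.
- key_right_top (a point): The same for the right lane's key (tester x = -25 mm, y = -90 mm).
- coax_plug: Bystander: ivory plug with a coloured band, 36 x 16 x 13 mm, loose on the deck near its front left corner. Origin under its centre.
- small_housing: Bystander: small black open connector housing, 20 x 36 x 15 mm, three cells, loose on the deck near the middle of its front edge. Origin under its centre.
- relay: Bystander: black cube relay with copper blades, 30 x 30 x 34 mm, standing loose on the table to the right of the tester. Origin under its centre.
- white_housing: Bystander: white multiway connector housing, 70 x 34 x 26 mm, loose on the table to the left of the tester. Origin under its centre.
- pick_tool: Bystander: slim black-handled hand tool, 150 mm long along x, loose on the table to the right of the tester. Origin under its centre.
- spare_relay: Bystander: relay like the other, standing loose on top of the tester's rear housing, near its right end. Origin under its centre.

How it is judged:
By the outcome, as a careful person would: the job done as asked, in the order asked, and still so for the second after the job is handed in, while the arm keeps its last pose, push and grip.
It also fails if it takes over 32 s, if anything falls off the work surface, if the arm or the gripper's body presses on something with over 40 N, if the wrist force passes 120 N, or if a joint passes its speed limit or range.

## Working session

There is one attempt and no reset: what is moved stays moved. The work goes in short steps, Python scripts to look and compute and a shell command to move; the robot and the scene stay as the last step left them, time stands still between calls to the robot, and variables do not carry over. Pictures are saved under pics/ and viewed, at most 10 in all, crops included, and the job is handed in when it is done.

```bash
mkdir -p pics; ls; python3 - <<'E'
from station import sense, vision
import cv2,pickle
print(sense())
for n in("scene","top"):
    s=vision.snapshot(n); pickle.dump(s,open(f"pics/{n}.pkl","wb")); cv2.imwrite(f"pics/{n}.png",s["image"]); print(n,s["mtx"],s["dist"],s["pose"])
E
```

```text
pics
{'t': 0.0, 'q': array([ 9.51524201e-01,  5.28428883e-01,  1.43391775e+00, -8.72763429e-06,
        1.18140212e+00, -1.78502744e-01]), 'qd': array([-0.00061581,  0.00144499, -0.00077107, -0.0006677 ,  0.00081818,
       -0.00089952]), 'tau': array([ 9.59402678e-05, -4.42354345e+01, -1.78024417e+01, -2.19743856e-04,
        8.71013763e-03,  1.82812801e-05]), 'tcp_pos': array([0.26617034, 0.5646385 , 0.20875167]), 'tool_rot': array([ 2.18603278e-01,  9.75813222e-01, -9.94984812e-04, -4.14989440e-04]), 'force': array([-0.34806369, -0.47304248,  0.05381744]), 'ft_torque': array([ 0.01897995,  0.01916346, -0.0050785 ]), 'gripper_force': 0.0, 'finger_gap': 0.9951772424442812}
scene [[620.65433384   0.         321.38448946]
 [  0.         620.65433384 240.55284539]
 [  0.           0.           1.        ]] [-0.00861174  0.          0.          0.          0.        ] [[ 0.59043114  0.51304164 -0.6230404   1.20418143]
 [ 0.80706464 -0.3694321   0.46061545 -0.4124315 ]
 [ 0.00614378 -0.77479558 -0.63218198  0.70076005]
 [ 0.          0.          0.          1.        ]]
top [[508.01990801   0.         322.46664852]
 [  0.         508.01990801 247.61631153]
 [  0.           0.           1.        ]] [-0.09561555  0.          0.          0.          0.        ] [[ 0.01319873 -0.99523122  0.09664686  0.49107858]
 [-0.99987777 -0.01394657 -0.00706636  0.06238226]
 [ 0.00838055 -0.09654178 -0.99529365  1.06395458]
 [ 0.          0.          0.          1.        ]]
```

View pics/top.png

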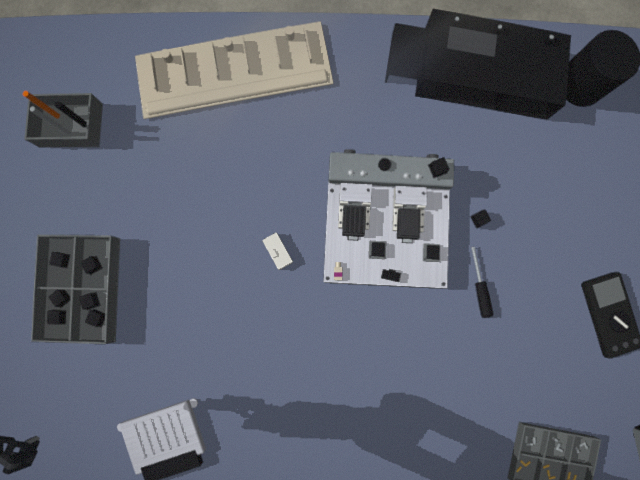

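View pics/scene.png

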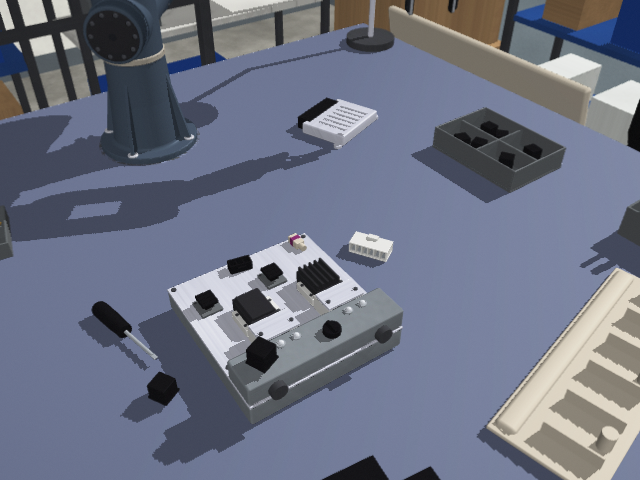

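The top view shows the ribbed module in the left lane (353,220), with its key at (378,250). The smooth module is at (409,223) and its key at (432,252). I'll fit the tester pose next.

```bash
cat > h.py <<'E'
import cv2,numpy as np
def p2w(s,uv,z,pose=None):
    T=s["pose"] if pose is None else pose
    n=cv2.undistortPoints(np.array(uv,float).reshape(-1,1,2),s["mtx"],np.array(s["dist"]))[:,0]
    r=np.c_[n,np.ones(len(n))]@T[:3,:3].T
    return T[:3,3]+r*((z-T[2,3])/r[:,2])[:,None]
def w2p(s,P,pose=None):
    T=s["pose"] if pose is None else pose
    Ti=np.linalg.inv(T); rv=cv2.Rodrigues(Ti[:3,:3])[0]
    return cv2.projectPoints(np.array(P,float),rv,Ti[:3,3],s["mtx"],np.array(s["dist"]))[0][:,0]
def t2w(pose,P):
    x,y,a=pose;P=np.array(P,float);c,s=np.cos(a),np.sin(a)
    return np.c_[x+c*P[:,0]-s*P[:,1],y+s*P[:,0]+c*P[:,1],P[:,2]]
E
python3 - <<'E'
import pickle,cv2,numpy as np
from h import *
s=pickle.load(open("pics/top.pkl","rb"))
im=s["image"]; g=cv2.cvtColor(im,cv2.COLOR_BGR2GRAY)
# dark blobs: key tops
pts=[]
for u,v in((378,250),(432,252)):
    m=(g[v-13:v+14,u-13:u+14]<50).astype(np.uint8)
    n,l,st,c=cv2.connectedComponentsWithStats(m); k=1+np.argmax(st[1:,4]); print(st[k]); pts.append(c[k]+[u-13,v-13])
K=p2w(s,pts,.065); print(pts,K)
C=p2w(s,[(323.5,283.5),(448,288)],.045); print(C)
d=K[0]-K[1]; a=np.arctan2(-d[0],d[1]); d=C[0]-C[1]; a2=np.arctan2(-d[0],d[1]); print(np.degrees([a,a2]),np.linalg.norm(K[0]-K[1]),np.linalg.norm(d))
c,sn=np.cos(a2),np.sin(a2);R=np.array([[c,-sn],[sn,c]])
o1=K[:,:2].mean(0)-R@[-.025,-.035]; o2=C[:,:2].mean(0)-R@[-.095,0]; print(o1,o2)
pose=(*o1,a2)
P=t2w(pose,[(-.095,.125,.045),(-.095,-.125,.045),(.105,.125,.045),(.105,-.125,.045),(-.025,.02,.065),(-.025,-.09,.065),(0,.092,.067),(0,.048,.067)])
q=w2p(s,P)
u0,v0=310,140;z=3.5
c=cv2.resize(im[v0:v0+165,u0:u0+165],None,fx=z,fy=z,interpolation=cv2.INTER_CUBIC)
for x in q: cv2.circle(c,tuple(int(t) for t in (x+.5-[u0,v0])*z),3,(0,0,255),1)
cv2.imwrite("pics/crop1.png",c)
E
```

```text
[  7   6  13  14 163]
[  8   7  12  13 155]
[array([377.77300613, 248.95092025]), array([432.53548387, 251.96129032])] [[ 0.58696113 -0.05420206  0.065     ]
 [ 0.58247329 -0.16347973  0.065     ]]
[[ 0.51786419  0.05212586  0.045     ]
 [ 0.51174068 -0.19912118  0.045     ]]
[-2.35171294 -1.39616488] 0.10936979188013773 0.2513216555220672
[ 0.61056257 -0.07446042] [ 0.60977423 -0.07581236]
```

View pics/crop1.png

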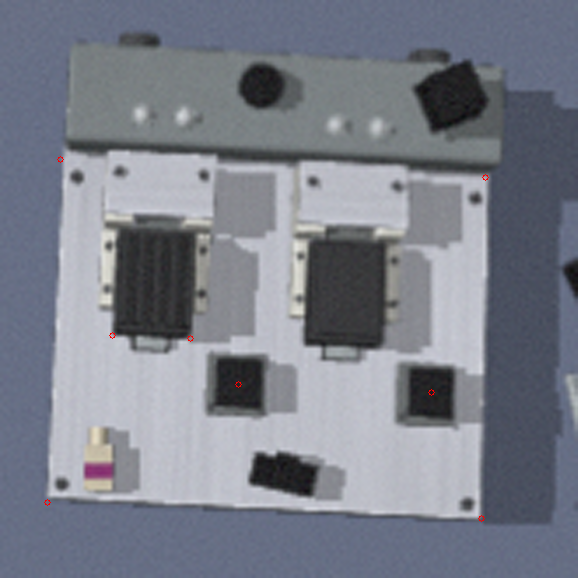

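The crop shows the keys at crop (238,384) and (431,392), with yaw about -2.3°. The bystanders are clear of the left key and its lane. I'm moving above it with the tool y axis along tester y and the fingers half closed.

```bash
python3 -m crank '[{"dp":[0.53,-0.99,0],"angular":[0,0,1.15]},{"dp":[0.53,-0.99,0],"angular":[0,0,1.15]},{"dp":[0.53,-0.99,0],"angular":[0,0,1.15]},{"dp":[0.53,-0.99,0],"angular":[0,0,1.15]},{"dp":[0.53,-0.99,0],"angular":[0,0,1.15]},{"dp":[0.53,-0.99,0],"angular":[0,0,1.15]},{"dp":[0.53,-0.99,0],"angular":[0,0,1.15]},{"dp":[0.53,-0.99,0],"angular":[0,0,1.15]},{"dp":[0.53,-0.99,0],"angular":[0,0,1.15]},{"dp":[0.53,-0.99,0],"angular":[0,0,1.15]},{"dp":[0.53,-0.99,0],"angular":[0,0,1.15]},{"dp":[0.53,-0.99,0],"angular":[0,0,1.15]},{"dp":[0.53,-0.99,0],"angular":[0,0,1.15]},{"dp":[0.53,-0.99,0],"angular":[0,0,1.15]},{"dp":[0.53,-0.99,0],"angular":[0,0,1.15]},{"dp":[0.53,-0.99,0],"angular":[0,0,1.15]},{"dp":[0.53,-0.99,0],"angular":[0,0,1.15]},{"dp":[0.53,-0.99,0],"angular":[0,0,1.15]},{"dp":[0.53,-0.99,0],"angular":[0,0,1.15]},{"dp":[0.53,-0.99,0],"angular":[0,0,1.15]}]' 0.58 30
python3 -m crank '[{"dp":[0,0,-0.7],"angular":[0,0,0]},{"dp":[0,0,-0.5],"angular":[0,0,0]},{"dp":[0,0,0],"angular":[0,0,0]},{"dp":[0,0,0],"angular":[0,0,0]}]'
python3 - <<'E'
from station import sense, vision
import cv2,pickle,numpy as np
from scipy.spatial.transform import Rotation as R
st=sense(); s=vision.snapshot("wrist"); s["st"]=st
T=np.eye(4);T[:3,:3]=R.from_quat(st["tool_rot"]).as_matrix();T[:3,3]=st["tcp_pos"];s["pose"]=T@s["mount"]
pickle.dump(s,open("pics/w1.pkl","wb"));cv2.imwrite("pics/w1.png",s["image"])
print(st["t"],st["tcp_pos"],T[:3,:3],st["finger_gap"],st["q"],s["mount"])
E
```

```text
t: 2.1
tcp_pos: [0.5848, -0.03, 0.2092]
tool_rot: [0.019, 1.0, 0.0, -0.001]
force: [0.7, -0.3, 0.3]
finger_gap: 0.425
gripper_force: 0.0
t: 2.5
tcp_pos: [0.5844, -0.0286, 0.1735]
tool_rot: [0.02, 1.0, 0.0, -0.001]
force: [0.7, -0.0, -0.6]
finger_gap: 0.416
gripper_force: 0.0
2.5 [ 0.58437444 -0.02863158  0.17345454] [[-9.99227800e-01  3.92780001e-02 -1.02109942e-03]
 [ 3.92777429e-02  9.99228295e-01  2.70800232e-04]
 [ 1.03094793e-03  2.30484640e-04 -9.99999442e-01]] 0.41644316289169664 [-2.39843544e-01  5.18071136e-01  1.57145426e+00  2.35747032e-05
  1.05312346e+00 -1.77136356e+00] [[-8.39685675e-04 -9.47622185e-01 -3.19392374e-01  8.21428256e-02]
 [ 9.99999646e-01 -8.14272934e-04 -2.13099264e-04  4.32840076e-04]
 [-5.81349754e-05 -3.19392440e-01  9.47622533e-01 -1.64652864e-01]
 [ 0.00000000e+00  0.00000000e+00  0.00000000e+00  1.00000000e+00]]
```

View pics/w1.png

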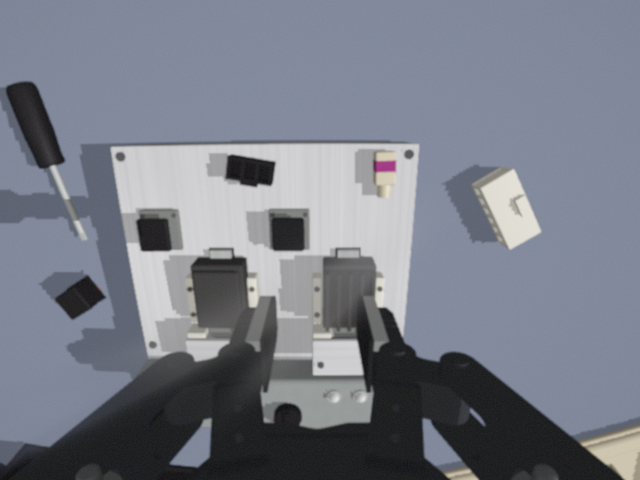

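The wrist view shows the left key at (288,233), the right key at (154,234), the ribbed module's lid at (349,290), and the fingertips near (262,298) and (371,298). Next I'll compute the offsets from these.

```bash
python3 - <<'E'
import pickle,cv2,numpy as np
from h import *
s=pickle.load(open("pics/w1.pkl","rb")); im=s["image"]; g=cv2.cvtColor(im,cv2.COLOR_BGR2GRAY)
pts=[]
# key tops: corners measured at dark upper face
for u,v in((288,233),(154,234)):
    m=(g[v-28:v+29,u-28:u+29]<45).astype(np.uint8)
    n,l,st,c=cv2.connectedComponentsWithStats(m); k=l[28,28]; print(st[k][:4]+[u-28,v-28,0,0]); pts.append(c[k]+[u-28,v-28])
K=p2w(s,pts,.065);print(pts,K)
C=p2w(s,[(111,147),(419,143)],.045);print("corners",C)
d=K[0]-K[1];print(np.degrees(np.arctan2(-d[0],d[1])),np.linalg.norm(d))
d=C[1]-C[0];print(np.degrees(np.arctan2(-d[0],d[1])),np.linalg.norm(d))
c1=cv2.resize(im[190:340,220:420],None,fx=4,fy=4,interpolation=cv2.INTER_CUBIC)
cv2.imwrite("pics/crop2.png",c1)
# range near finger tips
for u,v in((262,302),(371,302),(262,315),(371,315)): print(u,v,s["range_z"][v,u])
E
```

```text
[272 218  31  31]
[138 219  32  31]
[array([287.21997755, 233.02020202]), array([153.01934704, 234.28415961])] [[ 0.58675759 -0.05169802  0.065     ]
 [ 0.58334854 -0.16074555  0.065     ]]
corners [[ 0.51372425 -0.19283556  0.045     ]
 [ 0.52199229  0.05613004  0.045     ]]
-1.790602186144514 0.10910080770122102
-1.9020683031852053 0.2491028469021523
262 302 0.1473441
371 302 0.14851141
262 315 0.13805847
371 315 0.1370516
```

View pics/crop2.png

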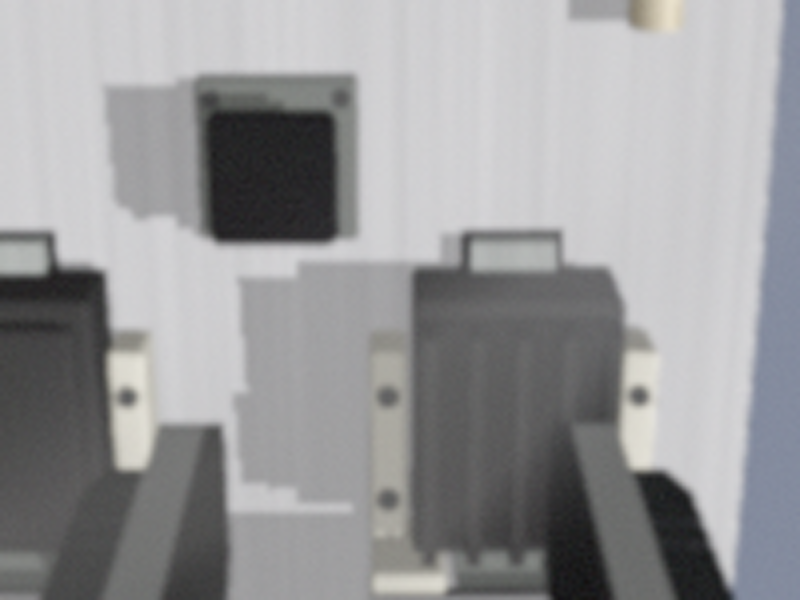

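```bash
python3 - <<'E'
import pickle,cv2,numpy as np
from h import *
s=pickle.load(open("pics/w1.pkl","rb")); print(s["mtx"][0,0])
for u,v in((262,299),(268,299),(274,299),(365,299),(371,299),(374,299),(250,313),(385,313),(390,315),(272,310),(240,320)):
    z=s["range_z"][v,u]; n=cv2.undistortPoints(np.array([[[u,v]]],float),s["mtx"],np.array(s["dist"]))[0,0]
    print(u,v,np.round((s["mount"]@[*(n*z),z,1])[:3]*1e3,1))
E
```

```text
358.8445741895217
262 299 [ 10.5 -22.7 -29.2]
268 299 [ 11.3 -19.9 -30.7]
274 299 [ 10.6 -17.6 -29.3]
365 299 [ 11.2  20.7 -30.7]
371 299 [ 11.4  23.1 -30.9]
374 299 [ 10.4  24.7 -29.1]
250 313 [  7.4 -26.9 -35.5]
385 313 [  6.9  28.6 -34.7]
390 315 [  7.1  30.3 -36.7]
272 310 [  9.4 -17.6 -36.5]
240 320 [  6.9 -30.1 -40.2]
```

The tip depth looks odd: it appears to be behind the TCP. I'll check it against the scene and top cameras, and check the deck range as well.

```bash
python3 - <<'E'
import pickle,cv2,numpy as np
from h import *
from station import vision
s=pickle.load(open("pics/w1.pkl","rb"))
def rp(s,u,v):
    z=s["range_z"][v,u]; n=cv2.undistortPoints(np.array([[[u,v]]],float),s["mtx"],np.array(s["dist"]))[0,0]
    return np.round((s["pose"]@[*(n*z),z,1])[:3]*1e3,1)
for p in((200,190),(340,180),(400,220),(288,233),(340,270),(268,299),(371,299)): print(p,rp(s,*p))
c=vision.snapshot("scene"); pickle.dump(c,open("pics/s2.pkl","wb"))
tp=s["st"]["tcp_pos"]; q=w2p(c,[tp,tp-[0,0,.017],tp+[0,0,.028]]);print(q)
u,v=q[0].astype(int); u0,v0=max(u-100,0),max(v-75,0)
im=c["image"].copy(); cr=cv2.resize(im[v0:v0+150,u0:u0+200],None,fx=4,fy=4,interpolation=cv2.INTER_CUBIC)
for x in q: cv2.circle(cr,tuple(int(t) for t in (x+.5-[u0,v0])*4),4,(0,0,255),1)
print(u0,v0);cv2.imwrite("pics/s2.png",cr)
E
```

```text
(200, 190) [ 552.3 -123.1   46.7]
(340, 180) [549.3  -7.6  45.1]
(400, 220) [584.9  42.5  46. ]
(288, 233) [587.  -51.1  64.3]
(340, 270) [618.6 -10.5  69.2]
(268, 299) [572.3 -48.1 204.1]
(371, 299) [573.9  -5.1 204.4]
[[280.22616461 205.08675245]
 [280.64180402 214.51871976]
 [279.51982541 189.04980625]]
180 130
```

View pics/s2.png

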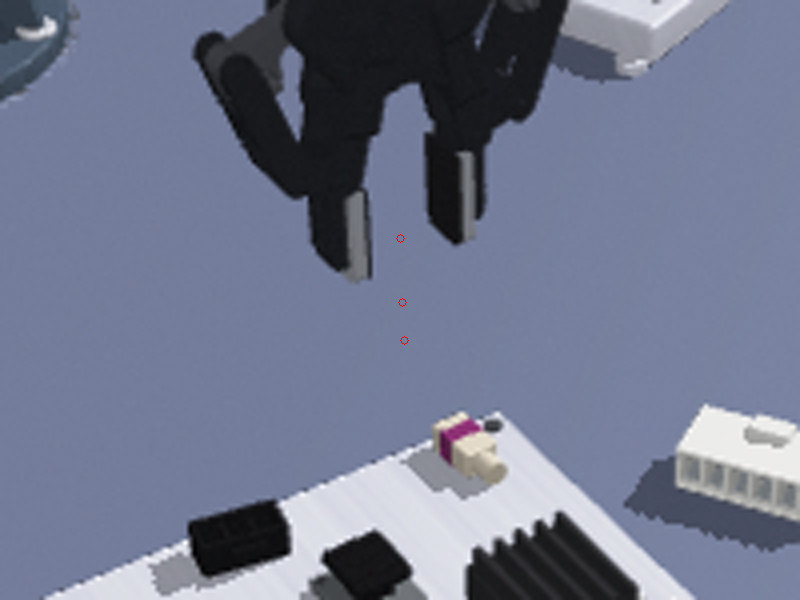

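Both cameras agree that the tips stand about 26 mm behind the reported TCP. So key contact should come near TCP z = 0.039, and fully down near 0.030. xy is already right. I'll widen to about 50 mm between tip centres, descend to just above the key and look again.

```bash
python3 -m crank '[{"dp":[0,0,-0.6],"angular":[0,0,0]},{"dp":[0,0,-0.6],"angular":[0,0,0]},{"dp":[0,0,-0.6],"angular":[0,0,0]},{"dp":[0,0,-0.6],"angular":[0,0,0]},{"dp":[0,0,-0.6],"angular":[0,0,0]},{"dp":[0,0,-0.5],"angular":[0,0,0]},{"dp":[0,0,-0.4],"angular":[0,0,0]},{"dp":[0,0,0],"angular":[0,0,0]},{"dp":[0,0,0],"angular":[0,0,0]}]' 0.47
python3 - <<'E'
from station import sense, vision
import cv2,pickle,numpy as np
from h import *
from scipy.spatial.transform import Rotation as R
st=sense(); s=vision.snapshot("wrist"); s["st"]=st
T=np.eye(4);T[:3,:3]=R.from_quat(st["tool_rot"]).as_matrix();T[:3,3]=st["tcp_pos"];s["pose"]=T@s["mount"]
pickle.dump(s,open("pics/w2.pkl","wb"))
c=vision.snapshot("scene"); tp=st["tcp_pos"]; u,v=w2p(c,[tp])[0].astype(int)
cr=cv2.resize(c["image"][v-70:v+50,u-60:u+60],(400,400),interpolation=cv2.INTER_CUBIC)
cv2.imwrite("pics/w2.png",np.hstack([cv2.resize(s["image"][180:380,220:420],(400,400)),cr]))
print(st["t"],st["tcp_pos"],st["finger_gap"],st["force"])
E
```

```text
t: 3.5
tcp_pos: [0.5851, -0.0287, 0.0573]
tool_rot: [0.02, 1.0, -0.0, 0.0]
force: [0.4, 0.2, -0.5]
finger_gap: 0.534
gripper_force: 0.0
3.5 [ 0.58512917 -0.0287253   0.05725572] 0.534132611408054 [ 0.40875023  0.21755225 -0.45211471]
```

View pics/w2.png

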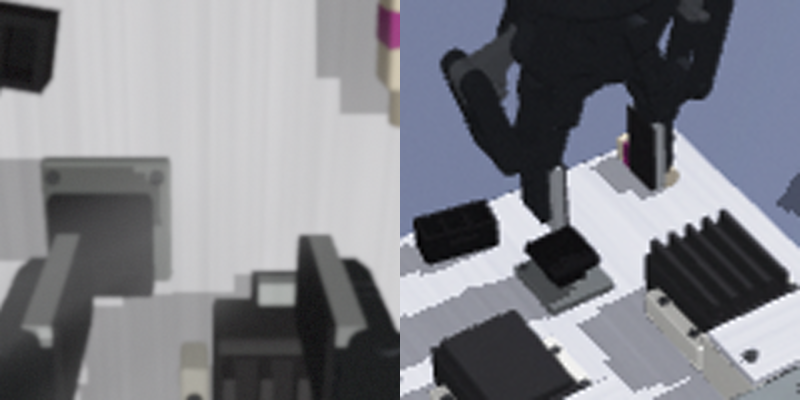

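The left half shows the key finger tip (66,240) over the key and the lane finger tip (315,240) in front of the ribbed module. I'll get their numbers from the range image.

```bash
python3 - <<'E'
import pickle,cv2,numpy as np
from h import *
s=pickle.load(open("pics/w2.pkl","rb"))
a=np.radians(-2.1);c,sn=np.cos(a),np.sin(a);R=np.array([[c,-sn],[sn,c]])
o=np.array([.587,-.053])-R@[-.025,.020]
def rp(u,v):
    z=s["range_z"][v,u]; n=cv2.undistortPoints(np.array([[[u,v]]],float),s["mtx"],np.array(s["dist"]))[0,0]
    w=(s["pose"]@[*(n*z),z,1])[:3]; t=R.T@(w[:2]-o); return np.round([*t*1e3,w[2]*1e3],1)
for x,y,l in((60,238,"Ktip L"),(70,238,"Ktip"),(76,240,"Ktip R"),(306,238,"Ltip"),(320,238,"Ltip"),(330,240,"Ltip"),(345,262,"Lback"),(100,200,"key front edge"),(52,200,"key L"),(150,200,"keyR"),(150,290,"key rear R"),(220,305,"mod front"),(290,305,"mod front R"),(250,350,"mod lid")):
    print(l,rp(220+x//2,180+y//2))
E
```

```text
Ktip L [-38.7  16.6  87.1]
Ktip [-38.8  18.8  87.4]
Ktip R [-39.4  20.3  89.3]
Ltip [-38.7  68.3  87.4]
Ltip [-38.2  71.4  86.6]
Ltip [-38.6  73.3  88.1]
Lback [-34.3  76.2  89.8]
key front edge [-37.6  22.4  65.9]
key L [-37.   10.6  64.5]
keyR [-36.4  34.2  63.4]
key rear R [-11.9  33.6  64.4]
mod front [ 1.3 51.9 50.5]
mod front R [ 0.3 71.1 52.2]
mod lid [ 4.7 59.2 66.6]
```

Alignment is good: the key tip is at (-28, 18.5) mm and the lane tip spans x = -39 to -17 at y = 71. Pressing now.

```bash
python3 -m crank '[{"dp":[0,0,-0.3],"angular":[0,0,0]},{"dp":[0,0,-0.25],"angular":[0,0,0]},{"dp":[0,0,0],"angular":[0,0,0]}]'
python3 -m crank '[{"dp":[0,0,-0.1],"angular":[0,0,0]},{"dp":[0,0,-0.1],"angular":[0,0,0]},{"dp":[0,0,0],"angular":[0,0,0]}]'
python3 -m crank '[{"dp":[0,0,-0.1],"angular":[0,0,0]},{"dp":[0,0,-0.1],"angular":[0,0,0]},{"dp":[0,0,0],"angular":[0,0,0]},{"dp":[0,0,0],"angular":[0,0,0]}]'
```

```text
t: 3.9
tcp_pos: [0.585, -0.0288, 0.0397]
tool_rot: [0.02, 1.0, -0.0, 0.0]
force: [1.0, 0.1, 2.1]
finger_gap: 0.533
gripper_force: 0.7
t: 4.2
tcp_pos: [0.5841, -0.0287, 0.0341]
tool_rot: [0.019, 1.0, -0.0, -0.001]
force: [-1.4, -0.7, 4.0]
finger_gap: 0.534
gripper_force: 3.5
t: 4.6
tcp_pos: [0.5842, -0.0289, 0.0318]
tool_rot: [0.019, 1.0, -0.001, 0.0]
force: [-6.4, 1.2, 25.6]
finger_gap: 0.527
gripper_force: 14.5
```

The force rose to 25 N, so the key has bottomed, and -6 N in x shows the module pushing on the finger. Checking with the cameras.

```bash
python3 - <<'E'
from station import sense, vision
import cv2,pickle,numpy as np
from h import *
from scipy.spatial.transform import Rotation as Ro
st=sense(); s=vision.snapshot("wrist")
T=np.eye(4);T[:3,:3]=Ro.from_quat(st["tool_rot"]).as_matrix();T[:3,3]=st["tcp_pos"];s["pose"]=T@s["mount"]
c=vision.snapshot("scene"); t=vision.snapshot("top"); tp=st["tcp_pos"]; u,v=w2p(c,[tp])[0].astype(int)
cr=cv2.resize(c["image"][v-60:v+60,u-50:u+70],(400,400),interpolation=cv2.INTER_CUBIC)
cv2.imwrite("pics/w3.png",np.hstack([cv2.resize(s["image"][140:380,200:440],(400,400)),cr]))
pickle.dump((s,c,t),open("pics/w3.pkl","wb"))
print(st["t"],st["tcp_pos"],st["finger_gap"],st["force"])
a=np.radians(-2.1);cc,sn=np.cos(a),np.sin(a);R=np.array([[cc,-sn],[sn,cc]]); o=np.array([.587,-.053])-R@[-.025,.020]
# key height from wrist range
vv,uu=np.mgrid[140:380:2,200:440:2]; z=s["range_z"][vv,uu].ravel()
n=cv2.undistortPoints(np.c_[uu.ravel(),vv.ravel()].astype(float).reshape(-1,1,2),s["mtx"],np.array(s["dist"]))[:,0]
w=np.c_[n*z[:,None],z]@s["pose"][:3,:3].T+s["pose"][:3,3]; q=(w[:,:2]-o)@R
def med(x0,x1,y0,y1):
    m=(z>0)&(q[:,0]>x0)&(q[:,0]<x1)&(q[:,1]>y0)&(q[:,1]<y1)&(w[:,2]<.1); return m.sum(),np.round(np.median(w[m,2]),4)
print("key",med(-.036,-.014,.024,.032),"deck",med(-.06,-.045,.02,.06))
m=(z>0)&(q[:,1]>.052)&(q[:,1]<.062)&(w[:,2]>.06)&(w[:,2]<.085)&(q[:,0]<.03); print("module front x",np.sort(q[m,0])[:10],"lid z",np.median(w[m,2]))
E
```

```text
4.6 [ 0.58421755 -0.02887496  0.03175232] 0.5268934299578697 [-6.39790957  1.15568991 25.56751748]
key (np.int64(196), np.float64(0.0565)) deck (np.int64(682), np.float64(0.0455))
module front x [-0.01852759 -0.01842688 -0.01842295 -0.01841344 -0.01822083 -0.01821586
 -0.01813633 -0.01811797 -0.01810386 -0.01802288] lid z 0.06891322944289313
```

View pics/w3.png

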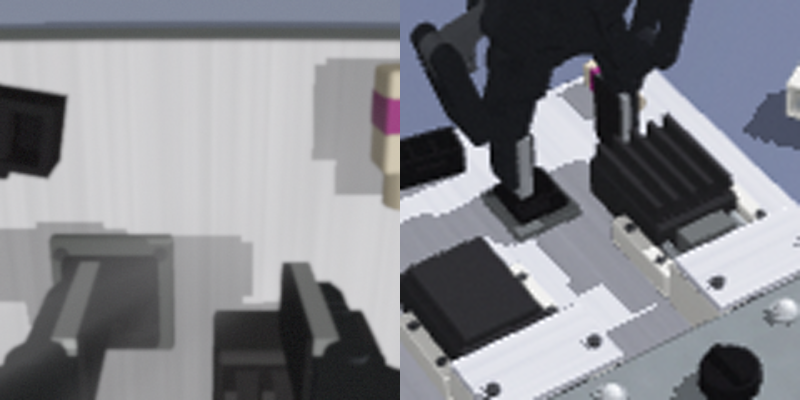

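The picture shows the key fully down at 11 mm above the deck. The ribbed module is out about 18 mm, still in its rails and flat against the lane finger, and the smooth module is still latched. I'll settle briefly, check it holds, and hand in.

```bash
python3 -m crank '[{"dp":[0,0,0],"angular":[0,0,0]},{"dp":[0,0,0],"angular":[0,0,0]},{"dp":[0,0,0],"angular":[0,0,0]},{"dp":[0,0,0],"angular":[0,0,0]},{"dp":[0,0,0],"angular":[0,0,0]}]' && python3 -c "
from station import order
print(order.sign_off())"
```

```text
t: 5.25
tcp_pos: [0.5842, -0.0289, 0.0318]
tool_rot: [0.019, 1.0, -0.001, 0.0]
force: [-6.2, 0.4, 26.2]
finger_gap: 0.531
gripper_force: 14.4
the job is handed in; nothing more can be done
None
```

The job is handed in at 5.25 s: the left key is held fully down, the ribbed module is trapped about 18 mm out against the finger and still in its rails, and the smooth module is still latched; sign-off returned no verdict.

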